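# Move the amplifier board from the card rack to the chassis

## Robot

A 6-joint arm with a two-finger parallel gripper is mounted at the origin on the work surface. World frame = base frame: x ahead of the robot, y to its left, z up, the work surface at z = 0. Lengths are in mm, angles in rad, forces in N, time in s.
With the tool pointing down it reaches from about 350 to 775 mm from the base axis. Payload 7.3 kg.
Tool frame: the origin (TCP) lies on the front face of the gripper's body, between the roots of the fingers; the fingertips stand 66 mm ahead of it and the grasp point (between the pads) lies 47 mm ahead of it (bot.tip_extent is the distance from the TCP to the fingertips, in mm); z points along the fingers, y is the line along which they close (so a half turn about z gives the same grasp; the last joint's range is limited). The gripper opens to 92 mm and grips with 3 to 60 N. Pads are 19 mm wide; open, the fingers measure 130 mm over their backs; the gripper's body (75 mm by 190 mm) begins 47 mm behind the grasp point.
Start: joints at [1.083, 0.342, 1.524, -0, 1.275, -0.146], TCP at [175.955, 494.65, 292.241] pointing down, gripper open.
Joint ranges: [-2.53, 2.53], [-0.77, 2.02], [0.04, 2.7], [-1, 4.14], [0.28, 2.66], [-3.11, 3.11]. Speed limits (rad/s): [2.57, 2.57, 3.14, 3.14, 3.14, 3.14].

## Interface

Orientations are given as [roll, pitch, yaw] about the fixed x, y, z axes, in that order (R = Rz(yaw) Ry(pitch) Rx(roll)).
In Python, from plant import readout, viewer, order, bot gives the robot as it stands.
- The arm moves only by the shell command python3 -m creep 'ROWS'. ROWS is text: rows parted by semicolons, each of 7 numbers parted by spaces: the shift along the world's x, y, z in m, then the turn, a rotation vector about the world's x, y, z in rad, then the opening in per cent of the stroke, from 0 (shut) to 100 (fully open). A call has 1 to 8 rows; each row shifts and turns the commanded pose from where the row before left it; what a row does not reach is not made up. A row lasts 1/12 s, in which the tool goes at most 41.7 mm and 7.16 degrees, less where a joint would pass 70% of its speed; a pose out of reach is approached as far as the arm can. A call is refused whole if a number of a shift passes 0.0417 or a number of a turn 0.125, either way. A call with a gripper value outside its range is refused whole. The fingers move at their own pace and stop on an object; the grip force is fixed at half the most. Time passes only in rows, so rows that do not move let the fingers close. It gives the time, the measured TCP pose, the force, the opening and the grip force at its end, in the units of the state.
- readout.get_obs(): the state, without advancing time (a new reading comes with each control period).
- viewer.capture(name): name is "scene" or "top" or "wrist"; returns the picture (400x640x3 uint8, red, green, blue); there is no depth.
- viewer.camera_info(name): a dict with "fx", "fy", "cx", "cy" (pixels), "origin" and "rotation" of the camera in the world. Camera axes: x right, y up, looking along -z (the intrinsics and any distortion apply to the point x, -y, -z); pixel columns grow to the right and rows downward; lengths in mm; the calibration is good to about 2 mm. A picture is of the moment at which its call begins: read the wrist's pose just before it. camera_info takes no time and is no camera call; for the wrist camera it gives the pose at the moment of the call.
- order.close_job(): hands the job in; it is judged then, once.
The state is a dict: "time": time; "joint_positions": joint angles; "dq": joint speeds; "tau": joint torques, N m; "tool_pos": TCP position; "tcp_rot": TCP orientation; "contact_force": force on the tool from outside, world axes, zero at the start; "moment": the same for the moment, N m; "grip_width": finger opening in mm; "finger_force": force on a finger pad.
Only numpy, scipy, OpenCV 4.12 (cv2) and the standard library are available. Lean on these libraries where they do the work, as an engineer would, in place of code of your own. Each camera call takes 0.05 s, during which the arm holds its last target. There are 200 camera calls.

## Task

Raise the stiff flap of the folding stand to about 45 degrees and let go, then slide the tall amplifier board up out of its slot in the card rack and lean it centred with its plain back on the flap, its lower edge on the ledge, and let go. Take it again and gently lay it flat, component side up, centred on the four brass standoffs between the two copper bus bars, let go, and leave the flap up as it was. Leave the two short boards in their slots and do not shift the screwdriver, mug, spool or jar.

Things in the scene. Friction and masses are not known exactly. Their poses are not given: they have to be found in the camera images.
- board_centre (a point): Centre of the tall amplifier board (loose, 0.13 kg): plate 8 mm thick (x), 60 wide (y), 100 tall (z up), green on an aluminium back. Component face looks to its +x; chips stand up to 6 mm proud of it, only from z = -42 to +10 mm and 20 mm either side of the middle; the rest is bare. Starts upright in one of three rack slots, loose (2 mm play, no catch); the only tall board, neighbours are 40 mm lower.
- rack: Aluminium card rack, fixed, origin at the centre of its underside. 136 mm along its x, base 100 mm in y. Slots at x = -42, 0, +42 mm; boards stand on its floor 8 mm above the desk, component faces to rack +x, side edges in upright grooves that end 58 mm above the desk. Top edges: tall board 108 mm, short boards 68 mm above the desk. The tall board is clear of the grooves once raised 50 mm.
- short_a: Short board in another slot of the rack: 8 x 60 mm, 60 mm tall, origin under its foot. Stays in its slot.
- short_b: A second short board of the same size in the remaining slot, origin under its foot. Stays in its slot.
- flap (a joint): Angle of the folding stand's flap, rad: 0 flat and level, 0.785 = 45 deg, up to 1.5. Starts nearly flat (0 to 0.15). Its hinge is stiff (friction 0.35 N m, about 7 N at the grip point) and the flap stays where it is left; raise it to about 45 deg (40 to 50). It then carries the board when that is let go.
- flap_grip (a point): On the flap, in the middle of its plate, half-way through, 12 mm from its free edge. The aluminium plate is 36 mm wide (y), 5 mm thick, so it can be taken by its two side edges. Moves with the flap; axes as stand_rest. The hinge line runs along y, 50 mm down-slope (+x) of this point, 45 mm above the desk. Below the flat flap there are 33 mm of free height above the base.
- stand_rest (a point): Where the board's centre lies when it leans on the flap; moves with it. Axes of the flap: z is the face's normal, -x up-slope, y across. Raising turns it about +y. The flap's face is 4 mm behind this point (-z); the ledge for the board's lower edge is 50 mm down-slope (+x) and stands out 16 mm. Plate and ledge are 36 mm wide, so the board overhangs 12 mm each side, and its top 45 mm overhangs the free edge.
- stand: Folding stand, fixed: dark steel base 120 x 80 x 10 mm, origin at the centre of its underside, z up; x is the level way the raised flap will face, y along the hinge. The hinge is at x = +30 mm, 45 mm above the desk, on a post 30 mm wide; the flat flap reaches from there 62 mm to -x.
- bay (a point): Where the board's centre lies when laid flat on the chassis, 30 mm above the desk. z up; the board's 100 mm length goes along y (either way round), its width along x. Four brass standoffs (8 mm diameter, tops 26 mm above the desk) at x = +-20, y = +-38 mm. Two copper bus bars, 80 mm long along x, inner faces at y = +-54 mm (4 mm gap at each end of the board), tops 40 mm above the desk.
- chassis: Grey steel chassis plate, fixed, 210 x 210 mm, 4 mm thick, origin on its underside straight below the bay, same axes. Beside the board's long sides it is free from x = -90 to +75 mm; beyond, near x = +95 mm, a brass knob and a red fuse holder, up to 31 mm high.
- screwdriver: Screwdriver lying on the desk; bystander.
- mug: White mug, 76 mm across, 85 mm high; bystander.
- spool: Steel solder spool, 52 mm across, 36 mm high; bystander.
- fuse_jar: Small clear jar, 48 mm across, 60 mm high, near the robot; bystander.

How it is judged:
By the outcome, as a careful person would: the job done as asked, in the order asked, and still so for the second after the job is handed in, with the robot touching nothing.
It also fails if it takes over 64 s, if anything falls off the work surface, if the arm or the gripper's body presses on something with over 40 N, if the wrist force passes 120 N, or if a joint passes its speed limit or range.

## Working session

There is one attempt and no reset: what is moved stays moved. The work goes in short steps, Python scripts to look and compute and a shell command to move; the robot and the scene stay as the last step left them, time stands still between calls to the robot, and variables do not carry over. Pictures are saved under pics/ and viewed, at most 10 in all, crops included, and the job is handed in when it is done.

```bash
ls; mkdir -p pics; python3 - <<'E'
from plant import readout, viewer
import cv2
for n in ("scene","top"):
    im=viewer.capture(n); cv2.imwrite(f"pics/{n}0.png",cv2.resize(im[...,::-1],(800,500),interpolation=cv2.INTER_CUBIC))
    print(n,viewer.camera_info(n))
print(readout.get_obs())
E
```

```text
pics
scene {'fx': 451.2064466830095, 'fy': 451.2064466830095, 'cx': 312.8760385454051, 'cy': 197.56188018897214, 'origin': array([1155.4463229 , -348.9382437 ,  807.31242887]), 'rotation': array([ 0.76535515, -0.00858981,  1.04603059])}
top {'fx': 386.53524842340596, 'fy': 386.53524842340596, 'cx': 323.22781757403385, 'cy': 192.43364809925149, 'origin': array([437.33992601,  12.58140755, 927.62510175]), 'rotation': array([ 0.12943282, -0.00171501, -1.55258775])}
{'time': 0.1, 'joint_positions': array([ 1.08299224e+00,  3.42648969e-01,  1.52488887e+00,  1.42801716e-06,
        1.27540811e+00, -1.46020737e-01]), 'dq': array([ 0.00107572, -0.00118411, -0.00461564,  0.0003871 ,  0.00050341,
       -0.00088706]), 'tau': array([ 1.62165838e-03, -4.32005560e+01, -2.44694889e+01,  7.18976394e-02,
        5.26183995e-02, -5.27285795e-05]), 'tool_pos': array([175.82747927, 494.40230268, 291.62790722]), 'tcp_rot': array([-3.14025396e+00, -1.98258058e-04,  2.79980876e+00]), 'contact_force': array([ 0.16045639,  0.78951193, -0.31201276]), 'moment': array([0.03536319, 0.02111921, 0.0310601 ]), 'finger_force': 0.0, 'grip_width': 92.11754198066346}
```

View pics/scene0.png

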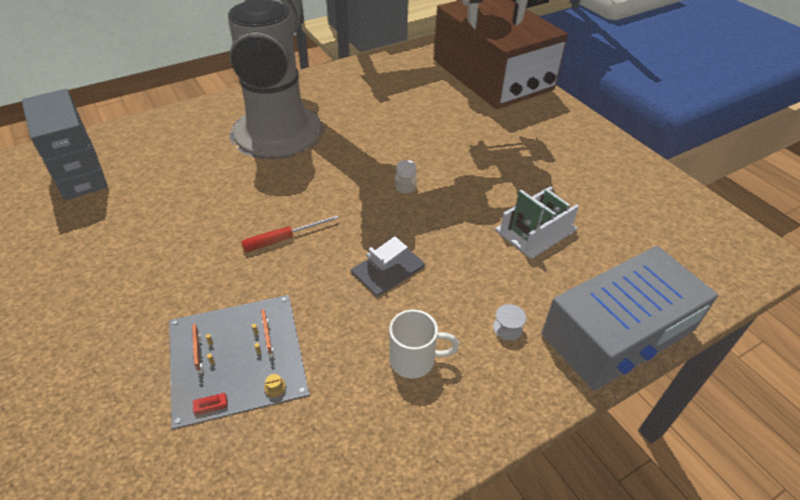

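View pics/top0.png

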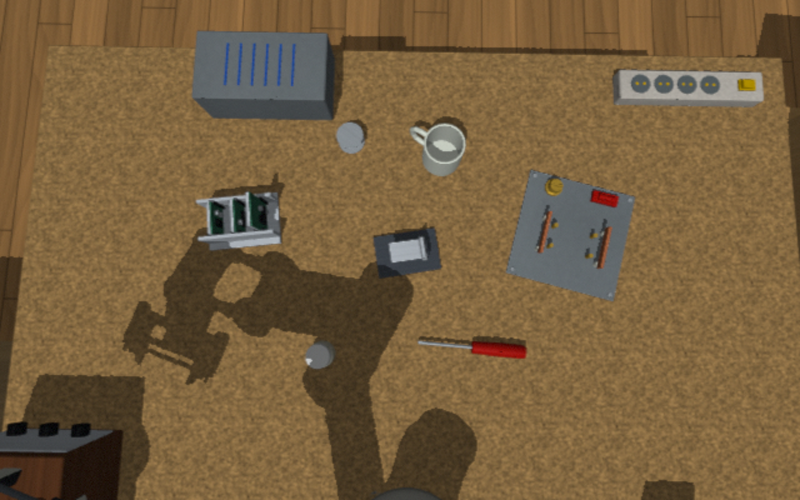

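```bash
python3 - <<'E'
from plant import viewer
import cv2,numpy as np
t=viewer.capture("top")[...,::-1]; s=viewer.capture("scene")[...,::-1]
f=lambda im,x,y,w,h,k: cv2.resize(im[y:y+h,x:x+w],None,fx=k,fy=k,interpolation=cv2.INTER_CUBIC)
A=f(t,150,145,80,60,5);B=f(t,290,172,80,60,5);C=f(t,400,130,120,120,2.5);C=np.pad(C,((0,0),(0,100),(0,0)));D=f(s,390,145,80,60,5)
cv2.imwrite("pics/mos.png",np.vstack([np.hstack([A,B]),np.hstack([C,D])]))
E
```

```text
(no output)
```

View pics/mos.png

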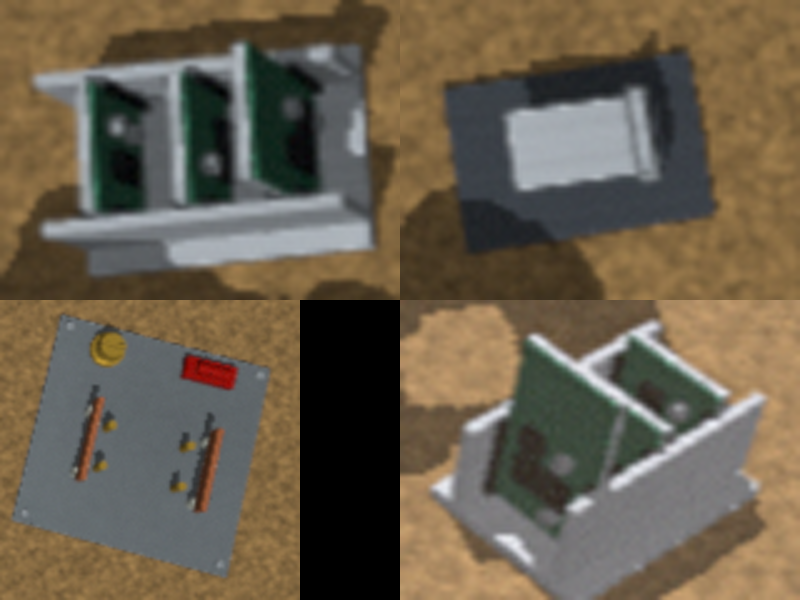

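```bash
cat > h.py <<'E'
import numpy as np, cv2
from scipy.spatial.transform import Rotation as R
from plant import readout, viewer
def ray(n,uv,z,ci=None):
    c=ci or viewer.camera_info(n); uv=np.atleast_2d(uv).astype(float)
    d=np.c_[(uv[:,0]-c['cx'])/c['fx'],-(uv[:,1]-c['cy'])/c['fy'],-np.ones(len(uv))]@R.from_euler('xyz',c['rotation']).as_matrix().T
    o=np.array(c['origin']); return o+d*((z-o[2])/d[:,2])[:,None]
def proj(c,P):
    P=np.atleast_2d(P); q=(P-c['origin'])@R.from_euler('xyz',c['rotation']).as_matrix()
    return np.c_[c['cx']+c['fx']*q[:,0]/-q[:,2],c['cy']-c['fy']*q[:,1]/-q[:,2]]
def st():
    o=readout.get_obs(); return o
E
python3 - <<'E'
from h import *
np.set_printoptions(precision=1,suppress=True)
cv=lambda L,k,ox,oy:(np.array(L)+.5)/k-.5+[ox,oy]
def fit(n,uv,z,lbl):
    P=ray(n,uv,z)[:,:2]; print(lbl,P.tolist(),'c',P.mean(0)); return P
P=fit('top',cv([(445,85),(690,50),(715,215),(468,252)],5,290-80,172),10,'stand')  # B offset 400px
print(np.degrees(np.arctan2(*(P[1]-P[0])[::-1])),np.degrees(np.arctan2(*(P[2]-P[3])[::-1])),np.linalg.norm(P[1]-P[0]),np.linalg.norm(P[3]-P[0]))
P=fit('top',cv([(62,16),(270,70),(227,277),(13,221)],2.5,400,130),4,'chassis')
print(np.degrees(np.arctan2(*(P[1]-P[0])[::-1])),np.degrees(np.arctan2(*(P[2]-P[3])[::-1])),np.linalg.norm(P[1]-P[0]),np.linalg.norm(P[3]-P[0]))
P=fit('top',cv([(242,45),(252,186)],5,150,145),108,'board')
print(np.degrees(np.arctan2(*(P[0]-P[1])[::-1])),np.linalg.norm(P[1]-P[0]))
P=fit('top',cv([(38,80),(45,230)],5,150,145),58,'wall')
P=fit('scene',cv([(530-400,338-300),(668-400,432-300)],5,390,145),108,'board s')
print(np.degrees(np.arctan2(*(P[0]-P[1])[::-1])),np.linalg.norm(P[1]-P[0]))
E
```

```text
stand [[564.9641259364363, 72.37018370916739], [584.1157775340178, -44.89665832447474], [504.9584406912028, -57.5781469689203], [485.25518072267664, 59.357721803614105]] c [534.8   7.3]
-80.72452151109142 -80.43571173418198 118.82044436652441 80.76410162896391
chassis [[701.7334127793695, -233.09464599709696], [651.3234116994216, -435.332731525775], [449.87872627355654, -385.7819118049966], [499.3193930830919, -183.09319931609488]] c [ 575.6 -309.3]
-103.99636794415696 -103.70813373963252 208.42603351593397 208.49839337462086
board [[623.8198466361698, 285.78933635562595], [562.1554088231104, 277.7951498254402]] c [593.  281.8]
7.386635561940965 62.18046243861551
wall [[617.0812412704263, 394.90241533687066], [547.8501955901439, 386.62383477453443]] c [582.5 390.8]
board s [[568.1663533528873, 281.2284879683143], [651.2907131785558, 294.18616231798273]] c [609.7 287.7]
-171.13986857232516 84.12823854675237
```

```bash
R='0.0222 -0.0292 0 0 0 -0.0666 100'
python3 -m creep '0.0222 -0.0292 0 0 0 -0.0666 100;0.0222 -0.0292 0 0 0 -0.0666 100;0.0222 -0.0292 0 0 0 -0.0666 100;0.0222 -0.0292 0 0 0 -0.0666 100;0.0222 -0.0292 0 0 0 -0.0666 100;0.0222 -0.0292 0 0 0 -0.0666 100;0.0222 -0.0292 0 0 0 -0.0666 100;0.0222 -0.0292 0 0 0 -0.0666 100'
python3 -m creep '0.0222 -0.0292 0 0 0 -0.0666 100;0.0222 -0.0292 0 0 0 -0.0666 100;0.0222 -0.0292 0 0 0 -0.0666 100;0.0222 -0.0292 0 0 0 -0.0666 100;0.0222 -0.0292 0 0 0 -0.0666 100;0.0222 -0.0292 0 0 0 -0.0666 100;0.0222 -0.0292 0 0 0 -0.0666 100;0.0222 -0.0292 0 0 0 -0.0666 100'
python3 -m creep '0 0 -0.02 0 0 0 100;0 0 -0.02 0 0 0 100;0 0 -0.02 0 0 0 100;0 0 0 0 0 0 100;0 0 0 0 0 0 100'
python3 - <<'E'
from h import *
o=st();print(o['time'],o['tool_pos'],o['tcp_rot'],o['joint_positions'])
print(viewer.camera_info('wrist'))
cv2.imwrite('pics/w1.png',viewer.capture('wrist')[...,::-1])
E
```

```text
time: 0.87
tool_pos: [354.2, 259.5, 292.3]
tcp_rot: [3.141, 0.0, 2.264]
contact_force: [0.6, 0.2, -0.3]
grip_width: 92.1
finger_force: 0.0
time: 1.53
tool_pos: [531.9, 25.7, 292.1]
tcp_rot: [-3.141, -0.0, 1.731]
contact_force: [1.3, 0.1, 0.2]
grip_width: 91.8
finger_force: 0.0
time: 1.95
tool_pos: [530.7, 27.4, 231.7]
tcp_rot: [-3.139, -0.001, 1.734]
contact_force: [-0.2, 0.9, -0.5]
grip_width: 91.5
finger_force: 0.0
1.95 [530.74770641  27.43993829 231.6763955 ] [-3.13928282e+00 -5.95332005e-04  1.73411460e+00] [-9.25969263e-02  4.10983887e-01  1.59652068e+00 -9.64347298e-06
  1.13647339e+00 -2.55911816e-01]
{'fx': 287.8459342093896, 'fy': 287.8459342093896, 'cx': 313.3424532538795, 'cy': 199.22419947129282, 'origin': array([519.11784322, 104.88330911, 322.929156  ]), 'rotation': array([-0.29576876,  0.00129565,  0.16383286])}
```

View pics/w1.png

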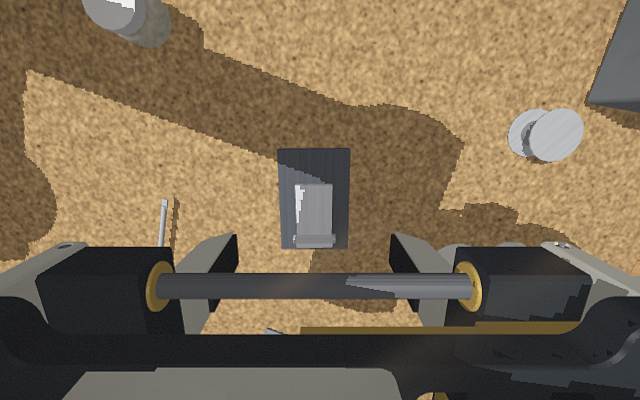

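```bash
python3 - <<'E'
from h import *
np.set_printoptions(precision=1,suppress=True)
print(ray('wrist',[(278,149),(350,149),(278,248),(350,248)],10))
print(ray('wrist',[(295,184),(332,184),(293,235),(336,235)],47.5))
c=viewer.camera_info('wrist'); 
a=np.radians(-80.6);X=np.array([np.cos(a),np.sin(a),0]);Y=np.array([-np.sin(a),np.cos(a),0]);Z=np.array([0,0,1.])
O=np.array([534.8,7.3,0]);P=lambda x,y,z:O+x*X+y*Y+z*Z
for n in('wrist','top'): print(n,proj(viewer.camera_info(n),[P(-32,18,47.5),P(-32,-18,47.5),P(-32+.7,18,57),P(-60,40,10),P(-60,-40,10)]))
E
```

```text
[[488.5  60.3  10. ]
 [565.4  73.   10. ]
 [503.6 -57.   10. ]
 [589.1 -43.   10. ]]
[[513.2  34.3  47.5]
 [549.3  40.2  47.5]
 [519.1 -20.3  47.5]
 [563.4 -13.   47.5]]
wrist [[330.4 182.1]
 [293.9 182.2]
 [330.9 185.2]
 [349.1 148.8]
 [275.2 148.8]]
top [[310.7 194.2]
 [312.9 209.7]
 [310.9 193.6]
 [298.3 188.8]
 [302.9 221.9]]
```

```bash

python3 -m creep '0.0015 0 -0.03 0 0 0 100;0 0 -0.03 0 0 0 100;0 0 -0.03 0 0 0 60;0 0 -0.025 0 0 0 60;0 0 -0.015 0 0 0 60;0 0 -0.006 0 0 0 60;0 0 0 0 0 0 60;0 0 0 0 0 0 50'
python3 -m creep '0 0 0 0 0 0 30;0 0 0 0 0 0 30;0 0 0 0 0 0 30;0 0 0 0 0 0 30;0 0 0 0 0 0 30;0 0 0 0 0 0 30'
python3 - <<'E'
from h import *
import numpy as np
np.set_printoptions(precision=4,suppress=True)
# raise arc increments: grasp point about hinge, tool rotates with flap about stand +y
a=np.radians(-80.6);X=np.array([np.cos(a),np.sin(a),0]);Y=np.array([-np.sin(a),np.cos(a),0]);Z=np.array([0,0,1.])
L0=.09;N=10;T=lambda th:( -50*np.cos(th)*X+50*np.sin(th)*Z) + 47*(np.sin(th-L0)*X+np.cos(th-L0)*Z)
for N,end in((12,.81),):
    th=np.linspace(L0,end,N+1)
    for i in range(N): print((T(th[i+1])-T(th[i]))/1000, Y*(th[1]-th[0]))
E
```

```text
time: 2.67
tool_pos: [533.7, 27.5, 97.6]
tcp_rot: [3.139, 0.001, 1.735]
contact_force: [0.4, -0.8, -0.9]
grip_width: 56.5
finger_force: 0.0
time: 3.17
tool_pos: [531.0, 27.2, 97.0]
tcp_rot: [-3.138, -0.0, 1.735]
contact_force: [-7.0, -1.6, 6.2]
grip_width: 35.4
finger_force: 30.0
[ 0.0005 -0.0031  0.0029] [0.0592 0.0098 0.    ]
[ 0.0005 -0.0033  0.0027] [0.0592 0.0098 0.    ]
[ 0.0006 -0.0035  0.0025] [0.0592 0.0098 0.    ]
[ 0.0006 -0.0036  0.0023] [0.0592 0.0098 0.    ]
[ 0.0006 -0.0037  0.0021] [0.0592 0.0098 0.    ]
[ 0.0006 -0.0038  0.0018] [0.0592 0.0098 0.    ]
[ 0.0007 -0.0039  0.0016] [0.0592 0.0098 0.    ]
[ 0.0007 -0.004   0.0013] [0.0592 0.0098 0.    ]
[ 0.0007 -0.0041  0.0011] [0.0592 0.0098 0.    ]
[ 0.0007 -0.0042  0.0008] [0.0592 0.0098 0.    ]
[ 0.0007 -0.0042  0.0006] [0.0592 0.0098 0.    ]
[ 0.0007 -0.0042  0.0003] [0.0592 0.0098 0.    ]
```

```bash

python3 -m creep '-0.001 -0.0031 0.0029 0.0592 0.0098 0 30;0.0005 -0.0033 0.0027 0.0592 0.0098 0 30;0.0006 -0.0035 0.0025 0.0592 0.0098 0 30;0.0006 -0.0036 0.0023 0.0592 0.0098 0 30;0.0006 -0.0037 0.0021 0.0592 0.0098 0 30;0.0006 -0.0038 0.0018 0.0592 0.0098 0 30;0.0007 -0.0039 0.0016 0.0592 0.0098 0 30'
python3 -m creep '0.0007 -0.004 0.0013 0.0592 0.0098 0 30;0.0007 -0.0041 0.0011 0.0592 0.0098 0 30;0.0007 -0.0042 0.0008 0.0592 0.0098 0 30;0.0007 -0.0042 0.0006 0.0592 0.0098 0 30;0.0007 -0.0042 0.0003 0.0592 0.0098 0 30;0 0 0 0 0 0 30;0 0 0 0 0 0 30;0 0 0 0 0 0 30'
python3 - <<'E'
from h import *
o=st()
m=R.from_euler('xyz',o['tcp_rot']).as_matrix(); print(m[:,2], o['tool_pos']+47*m[:,2], np.degrees(np.arccos(-m[2,2])))
t=viewer.capture("top")[...,::-1]; s=viewer.capture("scene")[...,::-1]
f=lambda im,x,y,w,h,k: cv2.resize(im[y:y+h,x:x+w],None,fx=k,fy=k,interpolation=cv2.INTER_CUBIC)
cv2.imwrite('pics/f1.png',np.hstack([f(s,260,150,100,100,4),f(t,280,150,100,100,4)]))
E
```

```text
time: 3.75
tool_pos: [534.8, 2.2, 112.2]
tcp_rot: [-3.141, -0.422, 1.735]
contact_force: [-1.4, -1.5, -8.0]
grip_width: 35.1
finger_force: 30.0
time: 4.42
tool_pos: [538.4, -18.4, 116.5]
tcp_rot: [-3.141, -0.717, 1.735]
contact_force: [-4.7, -4.3, 0.9]
grip_width: 34.9
finger_force: 30.0
[-0.10824648  0.64807443 -0.75384496] [533.32698073  12.04686913  81.08252753] 41.07545255861265
```

View pics/f1.png

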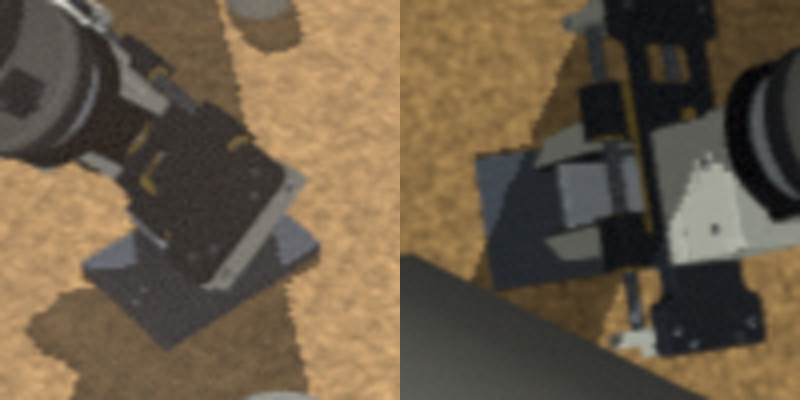

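```bash

python3 -m creep '0 0 0 0 0 0 70;0 0 0 0 0 0 70;0 0 0 0 0 0 70;0 0 0 0 0 0 80;0.003 -0.018 0.021 0 0 0 80;0.003 -0.018 0.021 0 0 0 80;0.003 -0.018 0.021 0 0 0 100;0 0 0.035 0 0 0 100'
python3 -m creep '0 0 0.035 0 0 0 100;0.0038 0.0292 0.0 -0.0592 -0.0098 0 100;0.0038 0.0292 0.0 -0.0592 -0.0098 0 100;0.0038 0.0292 0.0 -0.0592 -0.0098 0 100;0.0038 0.0292 0.0 -0.0592 -0.0098 0 100;0.0038 0.0292 0.0 -0.0592 -0.0098 0 100;0.0038 0.0292 0.0 -0.0592 -0.0098 0 100;0.0038 0.0292 0.0 -0.0592 -0.0098 0 100'
python3 -m creep '0.0038 0.0292 0.0 -0.0592 -0.0098 0 100;0.0038 0.0292 0.0 -0.0592 -0.0098 0 100;0.0038 0.0292 0.0 -0.0592 -0.0098 0 100;0.0038 0.0292 0.0 -0.0592 -0.0098 0 100;0.0038 0.0292 0.0 -0.0592 -0.0098 0 100;0 0 0 0 0 -0.035 100;0 0 0 0 0 0 100;0 0 0 0 0 0 100'
python3 - <<'E'
from h import *
o=st();print(o['time'],o['tool_pos'],o['tcp_rot'],o['joint_positions'])
print(viewer.camera_info('wrist'))
w=viewer.capture('wrist')[...,::-1]
t=viewer.capture("scene")[...,::-1]
cv2.imwrite('pics/w2.png',np.vstack([cv2.resize(w[60:310,170:490],(768,600),interpolation=cv2.INTER_CUBIC)]))
cv2.imwrite('pics/s2.png',t)
E
```

```text
time: 5.18
tool_pos: [547.8, -74.6, 213.2]
tcp_rot: [-3.138, -0.72, 1.729]
contact_force: [-0.2, -0.3, -0.7]
grip_width: 82.1
finger_force: 0.0
time: 5.85
tool_pos: [574.5, 133.9, 249.9]
tcp_rot: [3.14, -0.297, 1.734]
contact_force: [0.5, -0.5, -1.0]
grip_width: 92.0
finger_force: 0.0
time: 6.52
tool_pos: [593.0, 278.6, 249.0]
tcp_rot: [-3.141, -0.0, 1.701]
contact_force: [0.0, -0.6, -0.6]
grip_width: 91.9
finger_force: 0.0
6.5167 [593.04694977 278.57646852 248.98419705] [-3.14131556e+00 -8.73292004e-05  1.70092901e+00] [3.22223745e-01 6.16631160e-01 1.19111788e+00 1.42599281e-04
 1.33409894e+00 1.92057596e-01]
{'fx': 287.8459342093896, 'fy': 287.8459342093896, 'cx': 313.3424532538795, 'cy': 199.22419947129282, 'origin': array([583.81807339, 356.42444172, 340.21173843]), 'rotation': array([-0.29624952, -0.00070898,  0.1306523 ])}
```

View pics/w2.png

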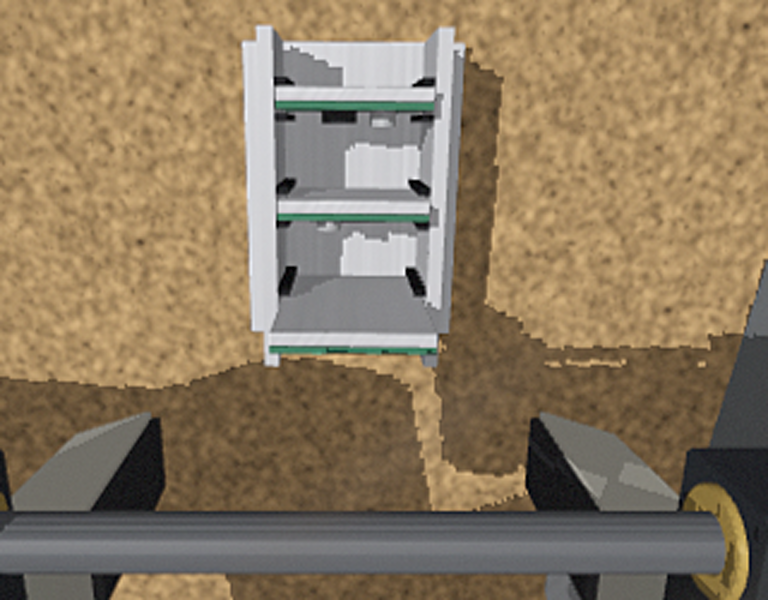

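```bash
python3 - <<'E'
from h import *
np.set_printoptions(precision=1,suppress=True)
c=lambda L:(np.array(L)+.5)/2.4-.5+[170,60]
P=ray('wrist',c([(269,333),(438,333),(268,352),(438,352)]),108);print(P,P.mean(0),np.linalg.norm(P[1]-P[0]),np.linalg.norm(P[2]-P[0]),np.degrees(np.arctan2(*(P[1]-P[0])[1::-1])))
for z,L in((58,[(265,28),(443,28),(262,330),(443,330)]),(68,[(276,88),(436,88),(278,200),(430,200)])):
  P=ray('wrist',c(L),z);print(P, P.mean(0))
E
```

```text
[[567.2 281.9 108. ]
 [626.2 289.5 108. ]
 [567.5 274.9 108. ]
 [627.3 282.6 108. ]] [597.1 282.2 108. ] 59.42336651017603 7.061111039354675 7.333857979140696
[[550.5 385.5  58. ]
 [617.  394.1  58. ]
 [560.4 267.2  58. ]
 [637.  277.   58. ]] [591.2 331.   58. ]
[[557.7 364.5  68. ]
 [616.7 372.1  68. ]
 [562.5 323.7  68. ]
 [621.2 331.2  68. ]] [589.5 347.9  68. ]
```

```bash

python3 -m creep '0.0025 0.002 -0.02 0 0 0 92;0 0 -0.03 0 0 0 92;0 0 -0.03 0 0 0 92;0 0 -0.02 0 0 0 92;0 0 -0.013 0 0 0 92;0 0 -0.007 0 0 0 92;0 0 0 0 0 0 80;0 0 0 0 0 0 70'
python3 -m creep '0 0 0 0 0 0 60;0 0 0 0 0 0 60;0 0 0 0 0 0 55;0 0 0 0 0 0 55;0 0 0 0 0 0 55;0 0 0 0 0 0 55'
```

```text
time: 7.28
tool_pos: [596.4, 279.5, 129.9]
tcp_rot: [3.141, -0.0, 1.698]
contact_force: [0.2, -0.2, -0.6]
grip_width: 75.5
finger_force: 0.0
time: 7.78
tool_pos: [596.3, 280.4, 130.6]
tcp_rot: [3.139, -0.0, 1.699]
contact_force: [-1.4, -1.6, 7.1]
grip_width: 59.6
finger_force: 29.9
```

```bash

python3 -m creep '0 0 0.005 0 0 0 55;0 0 0.008 0 0 0 55;0 0 0.01 0 0 0 55;0 0 0.01 0 0 0 55;0 0 0.01 0 0 0 55;0 0 0.01 0 0 0 55;0 0 0.01 0 0 0 55;0 0 0.01 0 0 0 55'
python3 -m creep '0 0 0.03 0 0 0 55;0 0 0.03 0 0 0 55;0 0 0.03 0 0 0 55;0 0 0.03 0 0 0 55;0 0 0 0 0 0 55;0 0 0 0 0 0 55'
python3 - <<'E'
from h import *
o=st();print(o['tool_pos'],o['tcp_rot'],o['contact_force'])
cv2.imwrite('pics/w3.png',viewer.capture('wrist')[...,::-1])
t=viewer.capture("top")[...,::-1]; s=viewer.capture("scene")[...,::-1]
cv2.imwrite('pics/t3.png',t); cv2.imwrite('pics/s3.png',s)
f=lambda im,x,y,w,h,k: cv2.resize(im[y:y+h,x:x+w],None,fx=k,fy=k,interpolation=cv2.INTER_CUBIC)
w=cv2.imread('pics/w3.png')
cv2.imwrite('pics/m3.png',np.vstack([np.hstack([f(s,260,160,100,75,4),f(s,370,70,100,75,4)]),np.hstack([f(t,280,165,100,75,4),f(w,210,150,200,150,2)])]))
E
```

```text
time: 8.45
tool_pos: [595.9, 280.3, 203.5]
tcp_rot: [3.141, -0.0, 1.699]
contact_force: [0.4, 0.0, -0.9]
grip_width: 59.9
finger_force: 29.9
time: 8.95
tool_pos: [596.2, 280.4, 324.9]
tcp_rot: [3.137, -0.001, 1.699]
contact_force: [0.4, 1.4, -1.6]
grip_width: 59.3
finger_force: 29.9
[596.22784772 280.37090713 324.90035554] [ 3.13687422e+00 -8.84353107e-04  1.69918446e+00] [ 0.38562561  1.42358864 -1.60019544]
```

View pics/m3.png

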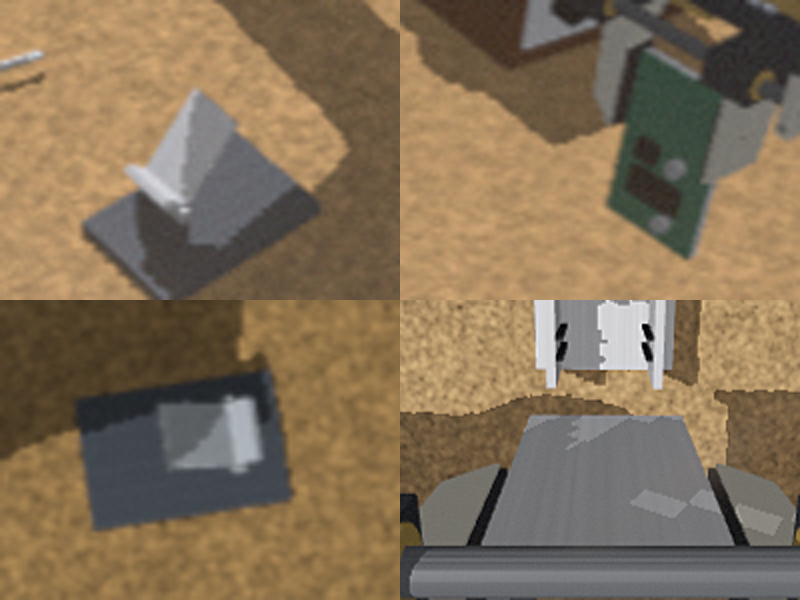

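```bash
python3 - <<'E'
from h import *
np.set_printoptions(precision=1,suppress=True)
a=np.radians(-80.6);X=np.array([np.cos(a),np.sin(a),0]);Y=np.array([-np.sin(a),np.cos(a),0]);Z=np.array([0,0,1.])
O=np.array([534.3,7.3,0]);P=lambda x,y,z:O+x*X+y*Y+z*Z
print('meas top',(np.array([(162,105),(170,170)])+.5)/4-.5+[280,165],'scene',(np.array([(195,90),(238,125)])+.5)/4-.5+[260,160])
for d in(40,43,46,49):
  t=np.radians(d);Q=[P(30-62*np.cos(t)+2.5*np.sin(t),s,45+62*np.sin(t)+2.5*np.cos(t)) for s in(18,-18)]
  print(d,proj(viewer.camera_info('top'),Q).ravel(),proj(viewer.camera_info('scene'),Q).ravel())
P2=ray('wrist',(np.array([(130,115),(283,115)])+.5)/2-.5+[210,150],203);print(P2,P2.mean(0),np.linalg.norm(P2[1]-P2[0]))
E
```

```text
meas top [[320.1 190.9]
 [322.1 207.1]] scene [[308.4 182.1]
 [319.1 190.9]]
40 [317.4 191.1 319.8 207.3] [319.4 191.2 309.3 182.5]
43 [318.4 190.8 320.8 207. ] [318.6 190.9 308.5 182.2]
46 [319.5 190.5 321.9 206.8] [317.8 190.7 307.7 181.9]
49 [320.6 190.2 323.  206.5] [317.  190.5 306.8 181.7]
[[565.8 284.4 203. ]
 [623.8 292.  203. ]] [594.8 288.2 203. ] 58.49963620178857
```

```bash
cat >> h.py <<'E'
a=np.radians(-80.6);X=np.array([np.cos(a),np.sin(a),0]);Y=np.array([-np.sin(a),np.cos(a),0]);Z=np.array([0,0,1.])
O=np.array([534.3,7.3,0]);P=lambda x,y,z:O+x*X+y*Y+z*Z
th=np.radians(45.5); u=-np.cos(th)*X+np.sin(th)*Z; n=np.sin(th)*X+np.cos(th)*Z
rest=P(30,0,45)+57*u+6.5*n
E
python3 - <<'E'
from h import *
np.set_printoptions(precision=1,suppress=True)
o=st();print(u,n,rest)
t=rest+72*u+2*n;print('final',t,'pre',t+20*n+15*u, 'delta pre',t+20*n+15*u-o['tool_pos'])
E
python3 -m creep '-0.005 -0.02 0 0 0 0.036 55;-0.005 -0.02 0 -0.0639 -0.0106 0 55;-0.005 -0.02 0 -0.0639 -0.0106 0 55;-0.005 -0.02 0 -0.0639 -0.0106 0 55;-0.005 -0.02 0 -0.0639 -0.0106 0 55;-0.005 -0.02 0 -0.0639 -0.0106 0 55;-0.005 -0.02 0 -0.0639 -0.0106 0 55;-0.005 -0.02 0 -0.0639 -0.0106 0 55'
python3 -c "
from h import *
print(st()['joint_positions'])"
```

```text
[-0.1  0.7  0.7] [ 0.1 -0.7  0.7] [533.4  12.5  90.2]
final [525.4  60.9 143. ] pre [526.   57.2 167.7] delta pre [ -69.3 -222.8 -152.8]
time: 9.77
tool_pos: [555.1, 119.3, 320.7]
tcp_rot: [-3.138, 0.456, 1.737]
contact_force: [-0.2, -0.8, -1.5]
grip_width: 59.6
finger_force: 29.9
[ 0.27201594  0.44993856  1.34924533 -0.45915231  1.41545997  0.19567035]
```

```bash

python3 -m creep '-0.0058 -0.0124 0 -0.0639 -0.0106 0 55;-0.0058 -0.0124 0 -0.0639 -0.0106 0 55;-0.0058 -0.0124 0 -0.0639 -0.0106 0 55;-0.0058 -0.0124 0 -0.0639 -0.0106 0 55;-0.0058 -0.0124 0 -0.0639 -0.0106 0 55;0 0 -0.03 0 0 0 55;0 0 -0.03 0 0 0 55;0 0 -0.03 0 0 0 55'
python3 -m creep '0 0 -0.025 0 0 0 55;0 0 -0.02 0 0 0 55;0 0 -0.012 0 0 0 55;0 0 -0.008 0 0 0 55;0 0 0 0 0 0 55;0 0 0 0 0 0 55'
python3 - <<'E'
from h import *
np.set_printoptions(precision=2,suppress=True)
o=st();m=R.from_euler('xyz',o['tcp_rot']).as_matrix();d=o['tool_pos']-(rest+72*u+2*n)
print(o['joint_positions'],'u,n,Y off',d@u,d@n,d@Y,'toolz.u',m[:,2]@u, m[:,2]@n, m[:,1]@Y)
t=viewer.capture("top")[...,::-1]; s=viewer.capture("scene")[...,::-1];w=viewer.capture('wrist')[...,::-1]
f=lambda im,x,y,w,h,k: cv2.resize(im[y:y+h,x:x+w],None,fx=k,fy=k,interpolation=cv2.INTER_CUBIC)
cv2.imwrite('pics/m4.png',np.vstack([np.hstack([f(s,260,140,100,75,4),f(t,280,165,100,75,4)]),np.hstack([f(w,160,100,320,240,1.25),np.zeros((300,400,3),np.uint8)])]))
E
```

```text
time: 10.43
tool_pos: [526.0, 58.2, 230.0]
tcp_rot: [-3.14, 0.776, 1.737]
contact_force: [0.9, 0.1, -1.5]
grip_width: 59.8
finger_force: 29.9
time: 10.93
tool_pos: [527.0, 58.3, 167.5]
tcp_rot: [-3.141, 0.777, 1.736]
contact_force: [0.4, 0.5, -1.2]
grip_width: 59.8
finger_force: 29.9
[ 0.3   0.62  1.68 -0.86  1.15  0.63] u,n,Y off 15.44987259727523 19.208551910282864 1.1448672766746286 toolz.u -0.9999996155905054 0.0008140586379393862 0.9999998408478348
```

View pics/m4.png

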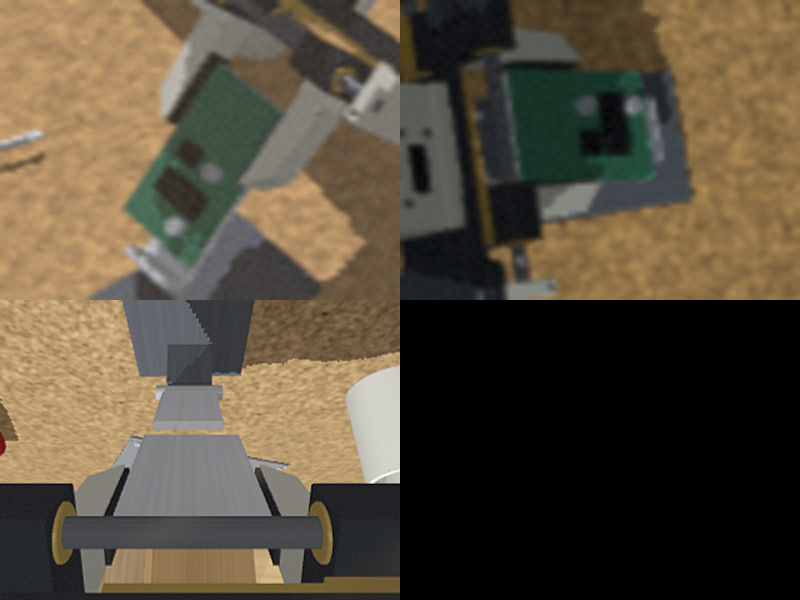

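```bash
cat > m.py <<'E'
from h import *
np.set_printoptions(precision=2,suppress=True)
o=st();d=o['tool_pos']-(rest+72*u+2*n);F=o['contact_force']
print('u,n,Y off',d@u,d@n,d@Y,'F u n Y',F@u,F@n,F@Y)
E
python3 -m creep '-0.0021 0.0035 -0.0035 0 0 0 55;-0.0006 0.0035 -0.0035 0 0 0 55;-0.0006 0.0035 -0.0035 0 0 0 55;0 0 0 0 0 0 55'; python3 m.py
python3 -m creep '0.0003 -0.0021 -0.0021 0 0 0 55;0.0003 -0.0021 -0.0021 0 0 0 55;0.0003 -0.0021 -0.0021 0 0 0 55;0.0003 -0.0021 -0.0021 0 0 0 55;0 0 0 0 0 0 55;0 0 0 0 0 0 55';python3 m.py
```

```text
time: 11.42
tool_pos: [523.4, 69.3, 156.6]
tcp_rot: [-3.141, 0.778, 1.737]
contact_force: [-0.9, -0.5, -0.7]
grip_width: 59.5
finger_force: 29.9
u,n,Y off 15.720761718529996 3.423593308238627 -0.586044102503398 F u n Y -0.7801804923612634 -0.2699025494706196 -0.9941378620164265
time: 11.92
tool_pos: [524.7, 60.1, 148.1]
tcp_rot: [-3.141, 0.777, 1.735]
contact_force: [-0.0, -0.2, -1.3]
grip_width: 59.9
finger_force: 29.9
u,n,Y off 3.1568061900167135 4.135652357274009 -0.8619008825510637 F u n Y -1.0657205995781818 -0.8180086031255617 -0.048818954446577786
```

```bash

python3 -m creep '-0.0001 0.0007 -0.0007 0 0 0 55;-0.0001 0.0007 -0.0007 0 0 0 55;0 0 0 0 0 0 55;0 0 0 0 0 0 55' >/dev/null; python3 m.py
python3 -m creep '0.0001 -0.0007 -0.0007 0 0 0 55;0.0001 -0.0007 -0.0007 0 0 0 55;0 0 0 0 0 0 55;0 0 0 0 0 0 55' >/dev/null;python3 m.py
python3 -m creep '-0.0001 0.0007 -0.0007 0 0 0 55;0 0 0 0 0 0 55;0 0 0 0 0 0 55' >/dev/null; python3 m.py
```

```text
u,n,Y off 3.476968219565039 2.7799191922856044 -0.7100372620343196 F u n Y -2.3008386069445113 4.47094303560329 0.8582364037712004
u,n,Y off 1.7627107716852215 2.411892106465893 -0.5449384793880728 F u n Y 1.9875143825274337 5.552709669108499 -0.6527768475660101
u,n,Y off 1.775167679013151 1.1686923695146576 -0.5629810340066032 F u n Y 2.8089614801601397 3.7814013194732743 -1.3666099014469315
```

```bash

python3 -m creep '0.0001 -0.0007 0.0007 0 0 0 55;0.0001 -0.0007 -0.0007 0 0 0 55;0 0 0 0 0 0 55;0 0 0 0 0 0 55' >/dev/null; python3 m.py
python3 -m creep '0.0001 -0.0007 -0.0007 0 0 0 55;0 0 0 0 0 0 55;0 0 0 0 0 0 55' >/dev/null;python3 m.py
python3 - <<'E'
from h import *
t=viewer.capture("top")[...,::-1]; s=viewer.capture("scene")[...,::-1];w=viewer.capture('wrist')[...,::-1]
f=lambda im,x,y,w,h,k: cv2.resize(im[y:y+h,x:x+w],None,fx=k,fy=k,interpolation=cv2.INTER_CUBIC)
cv2.imwrite('pics/m5.png',np.vstack([np.hstack([f(s,270,150,80,60,5),f(t,290,165,80,60,5)]),np.hstack([f(w,160,100,320,240,1.25),f(w,240,140,160,120,2.5)])]))
E
```

```text
u,n,Y off 1.2806061804356996 1.4939501409578673 -0.7014155396874937 F u n Y 8.541704397005782 0.779617733630845 -2.4979654371252646
u,n,Y off 1.1470094814964604 1.5109437460399553 -0.7245588186505952 F u n Y 15.097333661581567 0.5857735663963063 -4.449495992289495
```

View pics/m5.png

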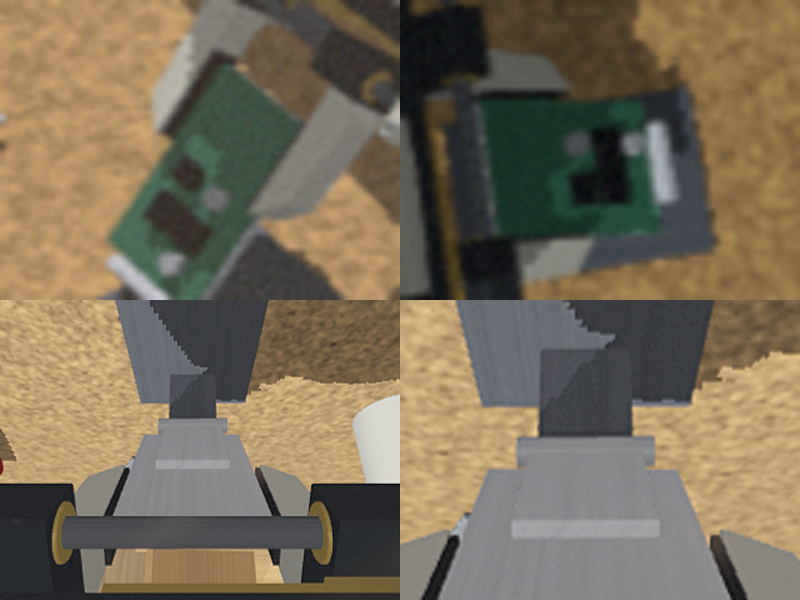

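```bash

python3 -m creep '-0.0001 0.0009 0.0003 0 0 0 55;0 0 0 0 0 0 55;0 0 0 0 0 0 55' >/dev/null; python3 m.py
python3 -m creep '0 0 0 0 0 0 67;0 0 0 0 0 0 70;0 0 0 0 0 0 75;0 0 0 0 0 0 85;0 0 0 0 0 0 90;-0.0011 0.0069 0.0071 0 0 0 90;-0.0023 0.0138 0.0143 0 0 0 90;-0.0023 0.0138 0.0143 0 0 0 90'
python3 -m creep '-0.0023 0.0138 0.0143 0 0 0 100;-0.0023 0.0138 0.0143 0 0 0 100;-0.0023 0.0138 0.0143 0 0 0 100;0 0 0.03 0 0 0 100;0 0 0.04 0 0 0 100;0 0 0.04 0 0 0 100;0 0 0 0 0 0 100'
python3 - <<'E'
from h import *
o=st();print(o['tool_pos'],o['joint_positions'])
t=viewer.capture("top")[...,::-1]; s=viewer.capture("scene")[...,::-1];w=viewer.capture('wrist')[...,::-1]
f=lambda im,x,y,w,h,k: cv2.resize(im[y:y+h,x:x+w],None,fx=k,fy=k,interpolation=cv2.INTER_CUBIC)
cv2.imwrite('pics/m6.png',np.vstack([np.hstack([f(s,270,150,80,60,5),f(t,290,165,80,60,5)]),np.hstack([f(w,160,60,320,240,1.25),f(w,240,90,160,120,2.5)])]))
E
```

```text
u,n,Y off 1.2648303937059189 1.383901225737665 -0.6927766879660543 F u n Y 9.906458680673598 1.9043213826735563 -2.411648160640121
time: 14.48
tool_pos: [518.8, 94.7, 180.5]
tcp_rot: [-3.14, 0.777, 1.736]
contact_force: [0.9, 0.6, 0.3]
grip_width: 82.5
finger_force: 0.0
time: 15.07
tool_pos: [513.6, 136.8, 341.4]
tcp_rot: [3.123, 0.775, 1.723]
contact_force: [0.8, 0.5, 0.6]
grip_width: 91.7
finger_force: 0.0
[513.60577552 136.75881986 341.43871626] [ 0.43889807  0.44913281  1.42299682 -0.74366066  1.53060785  0.41267901]
```

View pics/m6.png

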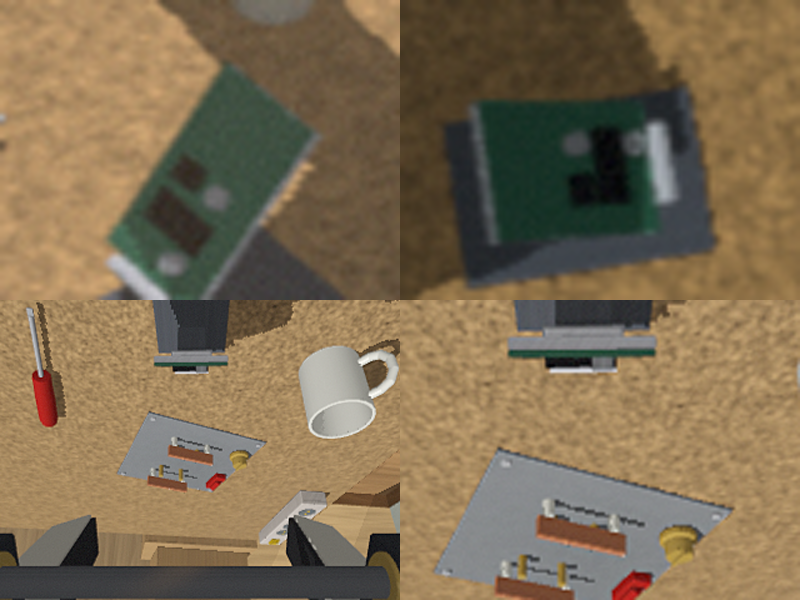

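```bash

python3 -m creep '0.0021 -0.0129 -0.0026 0.0969 0.016 0 100;0.0021 -0.0129 -0.0026 0.0969 0.016 0 100;0.0021 -0.0129 -0.0026 0.0969 0.016 0 100;0.0021 -0.0129 -0.0026 0.0969 0.016 0 100;0.0021 -0.0129 -0.0026 0.0969 0.016 0 100;0.0021 -0.0129 -0.0026 0.0969 0.016 0 100;0.0021 -0.0129 -0.0026 0.0969 0.016 0 100;0.0021 -0.0129 -0.0026 0.0969 0.016 0 100'
python3 -m creep '0.0021 -0.0129 -0.0026 0.0969 0.016 0 100;0.0021 -0.0129 -0.0026 0.0969 0.016 0 100;0.0021 -0.0129 -0.0026 0.0969 0.016 0 100;0.0021 -0.0129 -0.0026 0.0969 0.016 0 100;0.0021 -0.0129 -0.0026 0.0969 0.016 0 100;0.0021 -0.0129 -0.0026 0.0969 0.016 0 100;0.0021 -0.0129 -0.0026 0.0969 0.016 0 100;0.0021 -0.0129 -0.0026 0.0969 0.016 0 100'
python3 -m creep '0 0 -0.02 0 0 0 100;0 0 -0.03 0 0 0 100;0 0 -0.03 0 0 0 100;0 0 -0.02 0 0 0 100;0 0 0 0 0 0 100;0 0 0 0 0 0 100'
cat > g.py <<'E'
from h import *
np.set_printoptions(precision=4,suppress=True)
o=st();m=R.from_euler('xyz',o['tcp_rot']).as_matrix();d=o['tool_pos']-(rest-.7*Y+47*n);F=o['contact_force']
want=np.c_[np.cross(Y,-n),Y,-n]
print(o['time'],'off u n Y',d@u,d@n,d@Y,'world',-d,'rotvec fix',R.from_matrix(want@m.T).as_rotvec(),'F u n Y',F@u,F@n,F@Y,o['grip_width'],'j',o['joint_positions'])
E
python3 g.py
```

```text
time: 15.88
tool_pos: [528.7, 32.3, 311.1]
tcp_rot: [-3.141, -0.014, 1.735]
contact_force: [-1.1, -0.0, -0.7]
grip_width: 91.9
finger_force: 0.0
time: 16.55
tool_pos: [545.6, -71.4, 290.2]
tcp_rot: [-3.14, -0.801, 1.733]
contact_force: [-1.4, 0.7, -0.6]
grip_width: 91.7
finger_force: 0.0
time: 17.05
tool_pos: [545.3, -70.2, 190.1]
tcp_rot: [-3.137, -0.798, 1.731]
contact_force: [0.0, 0.0, 0.7]
grip_width: 91.8
finger_force: 0.0
17.05 off u n Y 12.73270572738693 82.60697848825517 -1.1403058943768718 world [ -7.0405  49.5099 -66.9816] rotvec fix [-0.0029 -0.0034  0.0007] F u n Y 0.561316083698446 0.49392966252720244 0.008221019168011958 91.84241261561408 j [-0.53    0.7013  1.4364  0.5813  1.5828 -0.8627]
```

```bash
cat > gr.py <<'E'
from h import *
def green(im):
    h=cv2.cvtColor(im,cv2.COLOR_RGB2HSV); m=cv2.inRange(h,(55,60,25),(90,255,200))
    k,l,s,c=cv2.connectedComponentsWithStats(m); return l,s,c
E
python3 - <<'E'
from gr import *
np.set_printoptions(precision=1,suppress=True)
for nm in('wrist','top','scene'):
    c=viewer.camera_info(nm);im=viewer.capture(nm);l,s,_=green(im)
    for i in np.argsort(-s[1:,4])[:2]+1:
        pts=np.argwhere(l==i)[:,::-1].astype(np.int32); print(nm,s[i],cv2.boxPoints(cv2.minAreaRect(pts)).ravel())
    print('  expect',proj(c,[rest-.7*Y+4*n+a*u+b*Y for a,b in((50,-30),(50,30),(-50,30),(-50,-30))]).ravel())
E
```

```text
wrist [ 277  168   77  105 6272] [277. 168. 353. 168. 353. 272. 277. 272.]
wrist [ 368   37   45   38 1100] [368.  37. 412.  37. 412.  74. 368.  74.]
  expect [274.5 167.2 352.8 167.1 348.4 281.4 279.1 281.4]
top [306 185  37  29 723] [305.8 185.  340.3 182.9 342.1 211.1 307.5 213.3]
top [168 161  11  26 164] [168. 161. 178. 161. 178. 186. 168. 186.]
  expect [310.2 213.  306.1 184.7 338.  184.9 342.  210.9]
scene [312 164  20  30 240] [302.8 181.4 315.4 163.5 332.4 175.3 319.8 193.3]
scene [302 194  16  17  57] [302.  206.  315.5 192.5 320.5 197.5 307.  211. ]
  expect [313.2 161.9 330.6 176.1 305.8 213.  289.4 197.9]
```

```bash

python3 -m creep '0.0025 -0.0087 -0.0091 -0.0029 -0.0034 0 100;-0.0023 0.0141 -0.014 0 0 0 100;-0.0023 0.0141 -0.014 0 0 0 95;-0.0019 0.0113 -0.0112 0 0 0 95;-0.0014 0.0084 -0.0084 0 0 0 95;-0.0012 0.007 -0.007 0 0 0 95;-0.0005 0.0035 -0.0035 0 0 0 95;0 0 0 0 0 0 90'
python3 -m creep '0 0 0 0 0 0 80;0 0 0 0 0 0 75'; python3 g.py
```

```text
time: 17.87
tool_pos: [538.6, -20.5, 123.9]
tcp_rot: [3.137, -0.791, 1.738]
contact_force: [0.2, -0.2, -0.9]
grip_width: 84.0
finger_force: 0.0
time: 18.03
tool_pos: [539.2, -21.6, 124.7]
tcp_rot: [3.135, -0.79, 1.739]
contact_force: [0.2, 0.0, 0.1]
grip_width: 73.7
finger_force: 0.0
18.0333 off u n Y 0.3808039326801175 1.8724746652370472 0.8630858343314614 world [-1.026   0.9133 -1.584 ] rotvec fix [0.0034 0.0056 0.0009] F u n Y 0.06549036406795905 0.08520819734472351 0.2201012197234177 73.67751294875454 j [-0.4642  0.7538  1.5535  0.6251  1.4039 -0.9213]
```

```bash

python3 -m creep '-0.0005 0.0007 -0.0007 0 0 0 68;0 0 0 0 0 0 64;0 0 0 0 0 0 60;0 0 0 0 0 0 55;0 0 0 0 0 0 55;0 0 0 0 0 0 55;0 0 0 0 0 0 55;0 0 0 0 0 0 55'; python3 g.py
# lift off along the face normal and up-slope
python3 -m creep '0.0001 -0.0007 0.0035 0 0 0 55;0.0001 -0.0014 0.005 0 0 0 55;0.0004 -0.002 0.008 0 0 0 55;0.001 -0.005 0.015 0 0 0 55;0.001 -0.005 0.02 0 0 0 55;0 -0.01 0.03 0 0 0 55;0 -0.01 0.03 0 0 0 55;0 0 0 0 0 0 55'
python3 - <<'E'
from h import *
np.set_printoptions(precision=4,suppress=True)
# target for bay
b=np.radians(76.15);By=np.array([np.cos(b),np.sin(b),0]);Bx=np.array([np.sin(b),-np.cos(b),0])
o=st();m=R.from_euler('xyz',o['tcp_rot']).as_matrix()
print(o['tool_pos'],o['contact_force'])
# board length dir (u) ends along +By, tool y along Bx
# stage 1: level about Y by -(90deg-th) ; stage 2: yaw
want=np.c_[np.cross(Bx,-Z),Bx,-Z]; print('Bx',Bx,'rot total',R.from_matrix(want@m.T).as_rotvec(), 'level',R.from_matrix(np.c_[np.cross(Y,-Z),Y,-Z]@m.T).as_rotvec(),'yaw',np.arctan2(Bx[1],Bx[0])-np.arctan2(Y[1],Y[0]))
E
```

```text
time: 18.7
tool_pos: [538.3, -20.5, 123.7]
tcp_rot: [3.136, -0.79, 1.738]
contact_force: [-1.1, -3.7, 3.3]
grip_width: 59.6
finger_force: 30.0
18.7 off u n Y 0.4806236772944809 0.3386657971556925 0.1497418549061604 world [-0.1322 -0.1185 -0.5802] rotvec fix [0.0031 0.0046 0.0006] F u n Y -0.1000954443724713 4.787328658694451 -1.7386337778589398 59.55557587475166 j [-0.4632  0.7542  1.557   0.6256  1.4013 -0.9224]
time: 19.37
tool_pos: [542.5, -56.3, 240.8]
tcp_rot: [3.125, -0.785, 1.745]
contact_force: [0.7, -1.2, -1.7]
grip_width: 59.5
finger_force: 30.0
[542.5257 -56.2943 240.7965] [ 0.7019 -1.2053 -1.6656]
Bx [ 0.9709 -0.2394  0.    ] rot total [-0.7895  0.0427 -0.3879] level [-0.7767 -0.1165 -0.0033] yaw -0.40578905108868163
```

```bash

python3 -m creep '0.0025 -0.0195 0 -0.0971 -0.0146 0 55;0.0025 -0.0195 0 -0.0971 -0.0146 0 55;0.0025 -0.0195 0 -0.0971 -0.0146 0 55;0.0025 -0.0195 0 -0.0971 -0.0146 0 55;0.0025 -0.0195 0 -0.0971 -0.0146 0 55;0.0025 -0.0195 0 -0.0971 -0.0146 0 55;0.0025 -0.0195 0 -0.0971 -0.0146 0 55;0.0025 -0.0195 0 -0.0971 -0.0146 0 55'
python3 -m creep '0.0025 -0.0195 0 0 0 -0.0818 55;0.0025 -0.0195 0 0 0 -0.0818 55;0.0025 -0.0195 0 0 0 -0.0818 55;0.0025 -0.0195 0 0 0 -0.0818 55;0.0025 -0.0195 0 0 0 -0.0818 55;0 0 0 0 0 0 55;0 0 0 0 0 0 55'
cat > b.py <<'E'
from gr import *
np.set_printoptions(precision=4,suppress=True)
b=np.radians(76.15);By=np.array([np.cos(b),np.sin(b),0]);Bx=np.array([np.sin(b),-np.cos(b),0])
bay=np.array([575.6,-309.3,30])
def rep():
    o=st();m=R.from_euler('xyz',o['tcp_rot']).as_matrix();want=np.c_[np.cross(Bx,-Z),Bx,-Z]
    print(o['time'],o['tool_pos'],'to bay',bay+47*Z-o['tool_pos'],'rot',R.from_matrix(want@m.T).as_rotvec(),'F',o['contact_force'],'j',o['joint_positions'])
E
python3 - <<'E'
from b import *
rep()
for nm in('top','wrist','scene'):
    c=viewer.camera_info(nm);im=viewer.capture(nm);cv2.imwrite(f'pics/x_{nm}.png',im[...,::-1]);l,s,_=green(im)
    for i in np.argsort(-s[1:,4])[:2]+1: 
        pts=np.argwhere(l==i)[:,::-1].astype(np.int32); print(nm,s[i],cv2.boxPoints(cv2.minAreaRect(pts)).ravel())
    o=st();q=o['tool_pos']-47*Z; print('  expect',proj(c,[q+4*Z+a*By+b_*Bx for a,b_ in((50,-30),(50,30),(-50,30),(-50,-30))]).ravel())
    # bus bars, copper/orange
    h=cv2.cvtColor(im,cv2.COLOR_RGB2HSV); m=cv2.inRange(h,(3,110,70),(14,210,255)); k,l,s,_=cv2.connectedComponentsWithStats(m)
    for i in range(1,k):
        if s[i,4]>15: pts=np.argwhere(l==i)[:,::-1].astype(np.int32); print('  bar?',nm,s[i],cv2.boxPoints(cv2.minAreaRect(pts)).ravel())
    print('  exp bars',proj(c,[bay*[1,1,0]+x*Bx+y*By+40*Z for y in(54,-54) for x in(-40,40)]).ravel(), 'chassis',proj(c,[bay*[1,1,0]+x*Bx+y*By+4*Z for x,y in((105,105),(105,-105),(-105,-105),(-105,105))]).ravel())
E
```

```text
time: 20.03
tool_pos: [560.9, -211.0, 235.5]
tcp_rot: [-3.135, -0.001, 1.733]
contact_force: [-0.6, 0.2, -2.9]
grip_width: 59.7
finger_force: 30.0
time: 20.62
tool_pos: [572.9, -308.3, 234.3]
tcp_rot: [-3.133, -0.006, 1.323]
contact_force: [0.0, 0.3, -1.3]
grip_width: 59.7
finger_force: 30.0
20.6167 [ 572.9091 -308.2827  234.3455] to bay [   2.6909   -1.0173 -157.3455] rot [-0.0082 -0.0071  0.006 ] F [ 0.0218  0.3184 -1.2904] j [-0.6124  0.6235  1.2197  0.0028  1.3089 -0.3654]
top [461 154  27  34 615] [460.0001 183.     467.353  153.5882 488.5295 158.8824 481.1765 188.2941]
top [167 161  12  26 167] [166.9503 161.0552 176.8702 160.5331 178.2099 185.989  168.2901 186.511 ]
  expect [460.7852 183.2745 467.3328 153.8359 517.7826 166.8297 511.7179 196.525 ]
  bar? top [431 169  11  33 103] [430.2696 200.8315 437.7865 168.2584 441.2921 169.0674 433.7752 201.6404]
  bar? top [376 272  22   4  25] [375.8579 272.1571 396.8554 271.1072 397.     274.     376.0025 275.0499]
  bar? top [403 274  19  13  38] [403.     274.     408.7882 267.2471 424.5176 280.7294 418.7294 287.4824]
  bar? top [38
[... 8682 characters left out ...]
7] [593.2001 386.4001 596.0801 382.56   601.04   386.28   598.16   390.12  ]
  bar? scene [504 387   8   8  21] [504. 387. 511. 387. 511. 394. 504. 394.]
  bar? scene [624 386   8   6  16] [623.2 388.4 630.4 384.8 631.8 387.6 624.6 391.2]
  bar? scene [616 392   8   6  18] [616.0001 394.     621.6    391.2    623.8    395.6    618.2    398.4   ]
  bar? scene [493 394  12   6  18] [493.     396.     494.6552 392.1379 504.3103 396.2759 502.6552 400.1379]
  bar? scene [626 395   9   5  19] [626. 399. 626. 395. 634. 395. 634. 399.]
  exp bars [207.4361 252.3973 212.4325 283.5609 154.6212 263.934  156.5397 296.5631] chassis [245.5006 314.681  134.9508 342.3136 133.2602 255.3176 228.9199 234.9622]
```

```bash
python3 - <<'E'
from h import *
np.set_printoptions(precision=1,suppress=True)
for f,(x0,y0,x1,y1) in (('t3',(400,130,520,250)),('s3',(130,230,250,345))):
    im=cv2.imread(f'pics/{f}.png')[y0:y1,x0:x1]; h=cv2.cvtColor(im,cv2.COLOR_BGR2HSV)
    g=np.zeros(im.shape[:2],np.uint8); Pc=[]
    for nm,lo,hi in(('bar',(3,90,60),(14,235,255)),('brass',(16,110,60),(30,255,255))):
        k,l,s,c=cv2.connectedComponentsWithStats(cv2.inRange(h,lo,hi))
        for i in range(1,k):
            if 3<s[i,4]<400:
                pts=np.argwhere(l==i)[:,::-1].astype(np.int32)
                print(f,nm,s[i,4],c[i]+[x0,y0],(cv2.boxPoints(cv2.minAreaRect(pts))+[x0,y0]).ravel() if s[i,4]>30 else '')
E
```

```text
t3 bar 136 [435.7 184.8] [429.7 200.7 437.5 168.2 441.5 169.1 433.7 201.6]
t3 bar 168 [483.2 197.7] [476.9 213.8 484.4 180.2 489.4 181.3 481.9 214.9]
t3 brass 156 [442.6 149.3] [436. 143. 449. 143. 449. 156. 436. 156.]
t3 brass 17 [443.8 179.9] 
t3 brass 17 [474.6 188.2] 
t3 brass 14 [439.9 196.1] 
t3 brass 17 [471.  204.4] 
s3 bar 107 [212.6 264.2] [208.4 248.1 211.7 247.6 217.2 281.8 213.9 282.3]
s3 bar 140 [156.2 276.8] [152.9 259.1 157.1 258.9 159.5 295.  155.3 295.2]
s3 bar 13 [173.2 321.3] 
s3 bar 111 [164.5 326.3] [154.  322.9 176.  317.7 178.1 326.5 156.1 331.7]
s3 bar 4 [179.8 324.8] 
s3 brass 150 [212.9 234.7] [190.6 233.2 230.  225.  231.8 234.  192.4 242.2]
s3 brass 5 [209.8 230.8] 
s3 brass 13 [236.2 233.2] 
s3 brass 160 [241.4 242.6] [233. 230. 249. 230. 249. 256. 233. 256.]
s3 brass 5 [165.6 242.2] 
s3 brass 4 [171.8 242. ] 
s3 brass 8 [248.5 248.2] 
s3 brass 4 [248.5 255.5] 
s3 brass 18 [203.5 262.4] 
s3 brass 5 [239.6 259.6] 
s3 brass 37 [245.4 265. ] [240.6 259.6 248.  258.9 249.1 270.5 241.7 271.2]
s3 brass 12 [239.6 266.2] 
s3 brass 82 [132.1 279.6] [130. 265. 134
[... 185 characters left out ...]
] 
s3 brass 6 [247.8 283.5] 
s3 brass 6 [244.2 290.8] 
s3 brass 27 [247.  299.3] 
s3 brass 226 [219.3 308.2] [207.5 308.5 219.  297.  230.5 308.5 219.  320. ]
s3 brass 4 [247.8 307. ] 
s3 brass 5 [248.2 312. ] 
s3 brass 4 [131.5 318. ] 
s3 brass 5 [134.  320.8] 
s3 brass 4 [231.2 321.8] 
s3 brass 21 [133.3 326.8] 
s3 brass 7 [207.7 328.3] 
s3 brass 11 [218.5 327.5] 
s3 brass 4 [203.5 328.8] 
s3 brass 48 [133.1 338.7] [130. 344. 130. 331. 137. 331. 137. 344.]
s3 brass 11 [190.3 332.3] 
s3 brass 14 [200.1 332.7] 
s3 brass 17 [202.7 339.1] 
s3 brass 4 [130.5 337.8] 
s3 brass 6 [197.5 339.3] 
s3 brass 10 [150.1 342.9] 
s3 brass 5 [156.4 340.8] 
s3 brass 5 [209.2 341. ] 
s3 brass 12 [143.4 343.4]
```

```bash
python3 - <<'E'
from b import *
from scipy.optimize import least_squares as ls
np.set_printoptions(precision=2,suppress=True)
ct,cs,cw=[viewer.camera_info(k) for k in('top','scene','wrist')]
XY=np.array([(20,38),(20,-38),(-20,38),(-20,-38)])
T=np.array([(443.8,179.9),(474.6,188.2),(439.9,196.1),(471,204.4)]);S=np.array([(205.6,278.1),(168.1,286.4),(203.5,262.4),(166.8,270.9)])
def pt(p,x,y,z):
    c,s=np.cos(p[2]),np.sin(p[2]);return np.c_[p[0]+c*x-s*y,p[1]+s*x+c*y,z+0*x]
def f(p,w=1):
    rt=proj(ct,pt(p,XY[:,0],XY[:,1],p[3]))-T; rs=proj(cs,pt(p,XY[:,0],XY[:,1],p[4]))-S
    return np.r_[rt.ravel(),rs.ravel(),(p[3:]-22)/5]
r=ls(f,[575,-309,-.24,22,22]);print('all',r.x,r.fun, np.degrees(r.x[2]))
for k,c,o in(('top',ct,T),('scene',cs,S)):
    r2=ls(lambda p:(proj(c,pt(p,XY[:,0],XY[:,1],22.))-o).ravel(),[575,-309,-.24]);print(k,r2.x)
print('wrist bar cols',proj(cw,pt(r.x,np.array([-40,40]),np.array([54.,54]),40)),proj(cw,pt(r.x,np.array([-40,40]),np.array([60.,60]),40)),'meas 263..343.5, rows 133-139')
E
```

```text
all [ 562.18 -303.29   -0.25   22.52   16.4 ] [-0.43 -0.18  0.09 -0.2  -0.29 -0.22  0.09 -0.15 -0.14 -0.29 -0.24 -0.09
 -0.25  0.14 -0.12 -0.34  0.1  -1.12] -14.08051373146819
top [ 561.81 -303.77   -0.25]
scene [ 566.9  -303.38   -0.24]
wrist bar cols [[260.87 138.36]
 [342.67 138.49]] [[260.56 132.08]
 [342.86 132.19]] meas 263..343.5, rows 133-139
```

```bash
sed -i 's/np.radians(76.15)/np.radians(75.92)/; s/bay=.*/bay=np.array([561.95,-304.3,30])/' b.py
python3 -m creep '-0.0055 0.002 0 -0.0082 -0.0071 0.002 55;-0.0054 0.002 0 0 0 0 55;0 0 -0.03 0 0 0 55;0 0 -0.03 0 0 0 55;0 0 -0.03 0 0 0 55;0 0 -0.01 0 0 0 55;0 0 0 0 0 0 55;0 0 0 0 0 0 55'
python3 - <<'E'
from b import *
rep()
def bars(im,x0,y0,x1,y1):
    h=cv2.cvtColor(im,cv2.COLOR_RGB2HSV)[y0:y1,x0:x1]; k,l,s,_=cv2.connectedComponentsWithStats(cv2.inRange(h,(3,90,60),(14,235,255)))
    return [s[i]+[x0,y0,0,0,0] for i in range(1,k) if s[i,4]>60]
im=viewer.capture('wrist');c=viewer.camera_info('wrist');l,s,_=green(im);print('green',[x for x in s[1:] if x[4]>150],'bars',bars(im,200,50,450,330))
true=np.array([562.2,-303.3,0])
print('exp far bar',proj(c,[true+x*Bx+y*By+40*Z for y in(54,60) for x in(-40,40)]).ravel())
q=st()['tool_pos']-47*Z;print('exp board far edge top/back',proj(c,[q+z*Z+50*By+x*Bx for z in(4,-4) for x in(-30,30)]).ravel())
E
```

```text
time: 21.43
tool_pos: [562.8, -303.7, 135.8]
tcp_rot: [3.14, 0.001, 1.326]
contact_force: [-0.6, 0.1, -0.8]
grip_width: 59.8
finger_force: 30.0
21.4333 [ 562.7594 -303.6888  135.8243] to bay [ -0.8094  -0.6112 -58.8243] rot [ 0.0014  0.0013 -0.0013] F [-0.5991  0.1084 -0.7716] j [-0.6145  0.6947  1.3781 -0.0004  1.067  -0.3698]
green [array([  253,   173,   123,   100, 11067], dtype=int32), array([ 260,  299,   65,   28, 1018], dtype=int32), array([338, 299,  29,  28, 648], dtype=int32)] bars [array([ 251,  142,  123,   12, 1440])]
exp far bar [247.1726 150.121  370.4257 150.2542 246.558  140.7234 370.984  140.878 ]
exp board far edge top/back [247.1289 174.5924 373.4971 174.6756 250.5663 171.2108 370.2382 171.2966]
```

```bash

python3 -m creep '0 -0.0006 -0.018 0 0 0 55;0 0 -0.015 0 0 0 55;0 0 -0.01 0 0 0 55;0 0 -0.006 0 0 0 55;0 0 -0.004 0 0 0 55;0 0 0 0 0 0 55;0 0 0 0 0 0 55'
python3 -c "from b import *;rep()"
python3 -m creep '0 0 -0.001 0 0 0 55;0 0 -0.001 0 0 0 55;0 0 0 0 0 0 55;0 0 0 0 0 0 55'
```

```text
time: 22.07
tool_pos: [562.8, -304.7, 82.8]
tcp_rot: [3.139, 0.001, 1.326]
contact_force: [-0.2, -0.7, -0.9]
grip_width: 59.5
finger_force: 30.0
22.0667 [ 562.8297 -304.693    82.7845] to bay [-0.8797  0.393  -5.7845] rot [ 0.002   0.002  -0.0007] F [-0.2279 -0.7046 -0.94  ] j [-0.6157  0.7607  1.4152 -0.0005  0.9629 -0.3704]
time: 22.4
tool_pos: [562.5, -304.5, 80.3]
tcp_rot: [3.14, 0.001, 1.326]
contact_force: [-0.2, 0.2, -2.4]
grip_width: 59.5
finger_force: 30.0
```

```bash

python3 -m creep '0 0 -0.001 0 0 0 55;0 0 -0.0005 0 0 0 55;0 0 0 0 0 0 55;0 0 0 0 0 0 55'
python3 -m creep '0 0 -0.001 0 0 0 55;0 0 0 0 0 0 55;0 0 0 0 0 0 55;0 0 0 0 0 0 55'
```

```text
time: 22.73
tool_pos: [562.4, -304.4, 78.5]
tcp_rot: [3.14, 0.001, 1.326]
contact_force: [-0.3, 0.1, -1.6]
grip_width: 59.4
finger_force: 30.0
time: 23.07
tool_pos: [562.6, -304.5, 77.7]
tcp_rot: [3.14, 0.001, 1.326]
contact_force: [-0.4, 0.7, -0.7]
grip_width: 59.5
finger_force: 30.0
```

```bash

python3 -m creep '0 0 -0.0006 0 0 0 55;0 0 0 0 0 0 55;0 0 0 0 0 0 55'|grep -E 'pos|contact'
python3 -m creep '0 0 -0.0006 0 0 0 55;0 0 0 0 0 0 55;0 0 0 0 0 0 55'|grep -E 'pos|contact'
python3 -c "
from b import *
o=st();print(o['moment'])"
```

```text
tool_pos: [562.6, -304.5, 77.6]
contact_force: [-1.8, 2.2, 4.2]
tool_pos: [562.6, -304.5, 77.5]
contact_force: [-3.3, 2.8, 9.9]
[0.2021 0.4458 0.0291]
```

```bash

python3 -m creep '0 0 0.0006 0 0 0 55;0 0 0 0 0 0 67;0 0 0 0 0 0 70;0 0 0 0 0 0 80;0 0 0 0 0 0 90;0 0 0 0 0 0 95;0 0 0 0 0 0 95;0 0 0 0 0 0 95'
python3 -m creep '0 0 0.01 0 0 0 95;0 0 0.02 0 0 0 95;0 0 0.02 0 0 0 95;0 0 0.02 0 0 0 95;0 0 0 0 0 0 95;0 0 0 0 0 0 95'
python3 - <<'E'
from b import *
rep()
im=viewer.capture('wrist');c=viewer.camera_info('wrist');h=cv2.cvtColor(im,cv2.COLOR_RGB2HSV);l,s,_=green(im);cv2.imwrite('pics/end_w.png',im[...,::-1])
for i in range(1,len(s)):
    if s[i,4]>150:
        pts=np.argwhere(l==i)[:,::-1].astype(np.int32);print('green',s[i],cv2.boxPoints(cv2.minAreaRect(pts)).ravel())
k,l,s,_=cv2.connectedComponentsWithStats(cv2.inRange(h,(3,90,60),(14,235,255)));print('bars',[list(x) for x in s[1:] if x[4]>40])
true=np.array([562.2,-304.,0])
print('exp bars',proj(c,[true+x*Bx+y*By+40*Z for y in(54,-54) for x in(-40,40)]).ravel())
print('exp board top',proj(c,[true+34*Z+y*By+x*Bx for y in(50,-50) for x in(-30,30)]).ravel())
E
```

```text
time: 24.23
tool_pos: [562.4, -304.5, 76.8]
tcp_rot: [3.14, 0.001, 1.326]
contact_force: [0.1, -1.0, 0.4]
grip_width: 86.7
finger_force: 0.0
time: 24.73
tool_pos: [563.0, -304.8, 148.7]
tcp_rot: [3.137, 0.002, 1.326]
contact_force: [-0.5, 0.0, -0.4]
grip_width: 87.1
finger_force: 0.0
24.7333 [ 563.0193 -304.8248  148.7216] to bay [ -1.0693   0.5248 -71.7216] rot [ 0.0033  0.0038 -0.0008] F [-0.4638  0.0027 -0.3991] j [-0.6157  0.68    1.3666 -0.0005  1.09   -0.3705]
green [ 271  152   84  121 7836] [271. 272. 271. 152. 354. 152. 354. 272.]
bars [[np.int32(0), np.int32(57), np.int32(30), np.int32(61), np.int32(72)], [np.int32(17), np.int32(119), np.int32(30), np.int32(50), np.int32(84)], [np.int32(254), np.int32(139), np.int32(115), np.int32(11), np.int32(1209)]]
exp bars [252.2176 148.5467 369.1842 148.6551 260.5122 285.7122 361.2887 285.6649]
exp board top [268.4005 153.2    353.1515 153.2745 273.8951 277.1155 347.9969 277.0872]
```

```bash

python3 -m creep '0 0 0.035 0 0 0 95;0 0 0.035 0 0 0 95;0 0 0.035 0 0 0 95;0 0 0.035 0 0 0 95;-0.03 0 0.01 0 0 0 95;-0.03 0 0 0 0 0 95;-0.03 0 0 0 0 0 95;-0.03 0 0 0 0 0 95'
python3 -m creep '-0.03 0 0 0 0 0 95;0 0 0 0 0 0 95;0 0 0 0 0 0 95;0 0 0 0 0 0 95'
python3 - <<'E'
from b import *
np.set_printoptions(precision=1,suppress=True)
for nm in('top','scene'):
    c=viewer.camera_info(nm);im=viewer.capture(nm);cv2.imwrite(f'pics/end_{nm}.png',im[...,::-1]);l,s,_=green(im)
    for i in range(1,len(s)):
        if s[i,4]>80: pts=np.argwhere(l==i)[:,::-1].astype(np.int32);print(nm,s[i],cv2.boxPoints(cv2.minAreaRect(pts)).ravel())
    true=np.array([562.2,-303.6,0])
    print(' exp',proj(c,[true+34*Z+y*By+x*Bx for y,x in((50,-30),(50,30),(-50,30),(-50,-30))]).ravel())
    # change elsewhere since lifted-board view, stand region and whole
    old=cv2.imread(f'pics/{nm[0]}3.png'); d=cv2.absdiff(old,im[...,::-1].copy()).max(2)>60
    x,y,w,h=(280,165,100,75) if nm=='top' else (270,160,80,60)
    print(' stand changed px',d[y:y+h,x:x+w].sum())
    k,l,s,_=cv2.connectedComponentsWithStats(d.astype(np.uint8));print([list(map(int,q)) for q in s[1:] if q[4]>60])
t=cv2.imread('pics/end_top.png');print(cv2.Canny(t,80,160)[186:212,314:330].sum(0)//255)
E
```

```text
time: 25.45
tool_pos: [440.9, -303.9, 295.7]
tcp_rot: [-3.141, 0.0, 1.326]
contact_force: [-1.3, -0.4, 0.2]
grip_width: 87.1
finger_force: 0.0
time: 25.78
tool_pos: [412.8, -304.6, 296.5]
tcp_rot: [3.14, 0.001, 1.325]
contact_force: [0.6, -0.2, -0.2]
grip_width: 87.2
finger_force: 0.0
top [168 161  11  26 156] [168. 161. 178. 161. 178. 186. 168. 186.]
top [186 160  10  26 156] [185.5 160.  193.7 159.5 195.2 184.6 187.  185.1]
top [436 174  47  35 941] [435.1 197.6 441.6 173.1 483.3 184.2 476.7 208.7]
 exp [435.2 198.1 441.  173.5 482.7 184.5 477.3 209.2]
 stand changed px 2695
[[0, 3, 187, 238, 12859], [0, 39, 69, 61, 2021], [67, 42, 21, 26, 299], [276, 54, 13, 13, 61], [287, 82, 11, 17, 65], [263, 85, 22, 16, 91], [432, 95, 86, 60, 2531], [228, 97, 43, 36, 418], [259, 98, 48, 58, 794], [87, 116, 15, 14, 81], [279, 124, 144, 241, 10420], [273, 139, 26, 24, 138], [235, 138, 89, 73, 1284], [437, 144, 14, 13, 118], [311, 152, 16, 11, 88], [474, 153, 21, 13, 138], [328, 159, 10, 18, 86], [433, 169, 50, 40, 1006], [481, 181, 9, 34, 73], [234, 183, 27, 22, 193], [336, 190, 9, 18, 108], [10
[... 345 characters left out ...]
214, 373, 37, 27, 317], [521, 380, 81, 20, 788], [282, 383, 25, 17, 193]]
scene [161 255  50  33 817] [157.1 264.8 206.7 253.7 211.8 276.4 162.1 287.4]
 exp [206.9 252.7 210.4 275.6 159.9 287.1 158.4 263.2]
 stand changed px 2211
[[28, 0, 107, 65, 3993], [234, 0, 8, 15, 95], [228, 12, 28, 15, 190], [425, 21, 19, 19, 148], [237, 41, 58, 32, 1124], [445, 41, 10, 26, 69], [295, 42, 8, 14, 72], [405, 43, 78, 92, 1874], [181, 55, 11, 11, 74], [88, 68, 63, 87, 3047], [246, 86, 87, 54, 1845], [245, 123, 65, 94, 2697], [195, 141, 27, 15, 138], [311, 146, 165, 189, 8803], [452, 215, 68, 69, 2440], [147, 219, 171, 121, 9749], [131, 320, 108, 80, 4617]]
[ 1  1  1  2  9 10  6  3  7  4  5  4  5  5  5  3]
```

```bash
python3 - <<'E'
import cv2
for f in('t3','end_top'):
    g=cv2.cvtColor(cv2.imread(f'pics/{f}.png'),6); print(f); [print(g[r,312:346]) for r in (194,199,204)]
E
```

```text
t3
[ 43  51  66  65  66  67  70  78  97  99  96  93  93  94  92  94  93  95
  92  91  89  95 109 126 139 162 179 177 176 178 166 129  81  44]
[ 69  69  69  69  68  69  70  71  83  97 101  94  95  93  94  94  97  97
 102 111 129 133 133 133 134 146 170 179 178 180 176 161 127  88]
[ 70  70  68  69  70  69  70  72  74  86  93  96 104 114 131 135 137 135
 135 134 136 134 134 133 134 136 152 178 180 176 173 167 145 114]
end_top
[ 65  64  65  65  65  69 109 161 155 137 133 132 132 131 130 117  93  88
  88  89  90  89  88  87  88  92  92  92  92  93  91  79  43  35]
[ 66  66  66  67  64  67  76 119 154 134 134 134 132 119  96  91  90  90
  90  89  90  90  89  89  90  89  93  91  92  93  94  90  78  44]
[ 67  66  66  62  66  64  68  88 133 151 119  97  92  90  89  91  91  91
  92  91  90  91  90  90  90  89  90  93  92  90  89  89  82  66]
```

```bash

python3 -m creep '0.016 0.032 0 0 0 0.0513 95;0.016 0.032 0 0 0 0.0513 95;0.016 0.032 0 0 0 0.0513 95;0.016 0.032 0 0 0 0.0513 95;0.016 0.032 0 0 0 0.0513 95;0.016 0.032 0 0 0 0.0513 95;0.016 0.032 0 0 0 0.0513 95;0.016 0.032 0 0 0 0.0513 95'
python3 -m creep '0 0 -0.03 0 0 0 95;0 0 -0.03 0 0 0 95;0 0 -0.03 0 0 0 95;0 0 -0.02 0 0 0 95;0 0 0 0 0 0 95;0 0 0 0 0 0 95'
python3 - <<'E'
from h import *
np.set_printoptions(precision=1,suppress=True,linewidth=200)
o=st();print(o['tool_pos'],o['tcp_rot'])
c=viewer.camera_info('wrist');im=viewer.capture('wrist');cv2.imwrite('pics/fl.png',im[...,::-1]);g=cv2.cvtColor(im,cv2.COLOR_RGB2GRAY)
print('base corners',proj(c,[P(x,y,10) for x in(-60,60) for y in(-40,40)]).ravel())
for d in(39,41,43,45,47):
    t=np.radians(d);print(d,'upper',proj(c,[P(30-62*np.cos(t)+2.5*np.sin(t),y,45+62*np.sin(t)+2.5*np.cos(t)) for y in(-18,18)]).ravel(),'lower',proj(c,[P(30-62*np.cos(t)-2.5*np.sin(t),y,45+62*np.sin(t)-2.5*np.cos(t)) for y in(-18,18)]).ravel())
cc=int(round(proj(c,[P(-14,0,90)])[0,0]));r=int(proj(c,[P(-14,0,90)])[0,1])
print(cc,r)
for k in(-12,0,12): print(cc+k,'rows',80,g[80:260,cc+k])
for rr in(r+10,r+20): print('row',rr,g[rr,cc-60:cc+60])
E
```

```text
time: 26.55
tool_pos: [541.7, -46.0, 296.4]
tcp_rot: [3.141, 0.001, 1.74]
contact_force: [0.5, -1.7, 0.5]
grip_width: 87.8
finger_force: 0.0
time: 27.05
tool_pos: [540.7, -47.9, 186.0]
tcp_rot: [-3.141, -0.0, 1.737]
contact_force: [1.0, -0.3, 0.9]
grip_width: 87.3
finger_force: 0.0
[540.7 -47.9 186. ] [-3.1 -0.   1.7]
base corners [268.6  65.5 362.7  65.8 273.9 200.4 356.2 200.6]
39 upper [288.2 121.4 344.3 121.6] lower [288.6 116.2 343.9 116.4]
41 upper [288.1 123.9 344.5 124. ] lower [288.5 118.4 344.1 118.6]
43 upper [287.9 126.4 344.7 126.6] lower [288.3 120.7 344.3 120.9]
45 upper [287.8 129.1 344.8 129.3] lower [288.1 123.1 344.4 123.3]
47 upper [287.7 131.9 345.  132.1] lower [288.  125.6 344.6 125.8]
316 126
304 rows 80 [ 62  64  64  65  63  65  66  65  63  69  66  61  65  63  63  63  64  63  65  65  63  67  67  61  63  69  62  64  64  62  65  61  63  63  67  64  66  63  65  64  61  65  77 112 111 124 180 213 130
 173 227 196 175 178 179 179 181 180 180 180 180 181 180 181 180 179 179 181 180 180 180 180 180 179 181 181 180 181 179 178 181 180 180 181 181 180 180 181 181 181 
[... 2120 characters left out ...]
36 134 135 136 134 132 133 135 133 133 134 135 139 137 137 136 133 133 134 136 132  70  59  66  66  68  68  66  65  66
  66  68  69  66  66  62  84 108 110 109 111 106 106 108 100  91  79  79  84  85  91  90]
row 146 [161 166 165 166 174 180 177 172 170 172 171 169 168 167 173 166 167 129 110 112 113 111 111 110 108 106 111 111 114 112 108 114 110 105 113 162 190 183 185 184 185 184 184 183 183 183 182 181 179
 178 177 180 180 182 183 185 186 183 181 182 185 183 180 183 185 184 186 184 180 183 184 182 140 124 130 130 131 132 136 138 136 135 135 134 134 135 135 133  53  62  61  63  66  65  64  69  64  62
  62  67  67  67  61  67 105 103 101 101 105 108 112 112 113 108 113 111 107 105 106 104]
```

```bash

python3 -m creep '0 0 0.03 0 0 0 95;0 0 0.04 0 0 0 95;0 0 0.04 0 0 0 95;0 0 0 0 0 0 95;0 0 0 0 0 0 95;0 0 0 0 0 0 95'
python3 -c "
from plant import order; print(order.close_job())"
```

```text
time: 27.6
tool_pos: [540.6, -48.4, 298.2]
tcp_rot: [3.138, 0.002, 1.736]
contact_force: [0.2, -0.1, -0.7]
grip_width: 87.0
finger_force: 0.0
the job is handed in; nothing more can be done
None
```

The job is handed in at about 28 s: the board was leaned on the flap, let go, and now lies flat on the standoffs about 1 mm off centre; the flap is up at about 46°, though the top camera suggests it sank 3–4° under the board, and the two short boards still show in the rack, but I did not separately check the screwdriver, mug, spool and jar.

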